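# Pack the kit box on the parts carousel and present it to the pointer

## Robot

A 6-joint arm with a two-finger parallel gripper is mounted at the origin on the work surface. World frame = base frame: x ahead of the robot, y to its left, z up, the work surface at z = 0. Lengths are in mm, angles in degrees, forces in N, time in s.
With the tool pointing down it reaches from about 300 to 850 mm from the base axis. Payload 4.2 kg.
Tool frame: the origin (TCP) lies midway between the tips of the shut fingers; the grasp point (between the pads) lies pinch_z behind it (pinch_z is the distance from the TCP to the grasp point, in mm); z points along the fingers, y is the line along which they close (so a half turn about z gives the same grasp; the last joint's range is limited). The gripper opens to 91 mm and grips with 3 to 60 N. Pads are 32 mm wide; open, the fingers measure 118 mm over their backs; the gripper's body (76 mm by 178 mm) begins 60 mm behind the grasp point.
Start: joints at [65.432, 18.312, 89.639, -0, 72.044, -1.146], TCP at [228.571, 527.635, 213.976] pointing down, gripper open.
Joint ranges: [-177.97, 177.97], [-48.28, 115.42], [12.27, 149.76], [-77.06, 257.06], [2.81, 150.46], [-146.56, 146.56]. Speed limits (degrees/s): [147.25, 147.25, 180, 180, 180, 180].

## Interface

Orientations are given as [roll, pitch, yaw] about the fixed x, y, z axes, in that order (R = Rz(yaw) Ry(pitch) Rx(roll)).
In Python, from workcell import state, grab_frame, job_done, masks_of, landmark_of, pinch_z gives the robot as it stands. The module is installed in compiled form; this text tells all that it offers.
- The arm moves only by the tool move_arm, never from a script. Its argument "plan" is a list of rows, each an object of numbers: "x", "y", "z": the shift along the tool's x, y, z in mm; "rx", "ry", "rz": the turn, a rotation vector about the tool's x, y, z in rad. A call has 1 to 10 rows; each row shifts and turns the commanded pose from where the row before left it, along the tool's axes as they then stand; what a row does not reach is not made up. A row lasts 1/10 s, in which the tool goes at most 50 mm and 8.59 degrees, less where a joint would pass 70% of its speed; a pose out of reach is approached as far as the arm can. A call is refused whole if a number of a shift passes 50 or a number of a turn 0.15, either way. A call with a gripper value outside its range is refused whole. "grip" is the opening, from 0 (shut) to 1 (fully open), set as the call begins (left out, the last holds). The fingers move at their own pace and stop on an object; "squeeze" is the grip in N (left out, the last holds). Time passes only in rows, so rows that do not move let the fingers close. It gives the time, the measured TCP pose, the force, the opening and the grip force at its end, in the units of the state.
- state(): the state, without advancing time (a new reading comes with each control period).
- grab_frame(name): name is "side" or "top" or "wrist"; returns a dict with "img" (480x640x3 uint8, red, green, blue), "z_map" (480x640 float32, mm along the optical axis (not along the pixel's ray), 0 where there is no reading), "fx", "fy", "cx", "cy" (pixels), "rvec" (rotation vector, rad) and "tvec" (3), from world to camera coordinates, as OpenCV has them. Camera axes: x right, y down, z forward; pixel columns grow to the right and rows downward; lengths in mm; the calibration is good to about 2 mm. A picture is of the moment at which its call begins.
- job_done(): hands the job in; it is judged then, once.
Trained networks look in the newest picture that a camera, given by its name, has taken for a name from the list of things; names that differ only in an ending like _2 or _b are one class to them, and where a whole thing is asked for, a point or a joint stands for the part that bears it (a point fixed in the world has none). Each returns a list of dicts, best first, with "p" (0 to 1); they miss things now and then, are a little off and sometimes report something else, mostly with a low value. They report only what shows in the picture. A call takes as long as a camera call. They do not tell look-alikes from the thing itself.
- masks_of(camera, label): "pixels" (480x640 bool, what is visible of it) and "box" ([centre column, centre row, width, height] in pixels, round what is visible of it).
- landmark_of(camera, label): "point" ([column, row] in pixels: a listed point, or the origin of a listed thing).
The state is a dict: "time_s": time; "qpos": joint angles; "qvel": joint speeds; "effort": joint torques, N m; "ee_pos": TCP position; "ee_rot": TCP orientation; "force": force on the tool from outside, world axes, zero at the start; "torque": the same for the moment, N m; "gripper_width": finger opening in mm; "gripper_force": force on a finger pad.
Only numpy, scipy, OpenCV 4.12 (cv2) and the standard library are available. Lean on these libraries where they do the work, as an engineer would, in place of code of your own. Each camera call takes 0.05 s, during which the arm holds its last target. There are 200 camera calls.

## Task

Set the connector hood and the capacitor upright, side by side, down on the floor of the open box on the parts carousel (don't drop them in), with the box still on the robot's side; either may stand at either end. Then turn the carousel until that box faces squarely to the steel pointer on the far side, and finish holding the carousel still there with the fingers: the program ends with the gripper still firmly on it. Leave everything else on the bench where it stands.

Things in the scene. Friction and masses are not known exactly. Their poses are not given: they have to be found in the camera images.
- stand: Fixed foot of the carousel: steel disc under the tray, with a flat steel strip running out under it, away from the robot, to the pointer: its bent-up end, 34 mm wide, 50 mm high, 203 mm from the axis, outside the rim. Origin on the bench on the turning axis; x towards the pointer (within 20 degrees of the robot's x), z up. The box starts 128 to 180 degrees round from the pointer.
- tray: Turning part of the carousel: grey steel tray 330 mm across, top 30 mm, rim 40 mm above the bench, carrying, all fixed, an open box, five lidded jars (52 to 66 mm wide, tops 90 to 104 mm above the bench; box and jars every 60 degrees, 115 mm from the axis) and a central handle. Origin on the axis, 22 mm up; x through the box, z up. Turns endlessly both ways, stiffly (0.2 N m); stays where left.
- box_floor (a point): Centre of the inner floor of the open black plastic box on the tray, 34 mm above the bench. Axes as the tray's: x outward from the axis, y along the box. Inside it is 52 mm (x) by 86 mm (y), walls 4 mm thick, 28 mm high above the floor. Hood and capacitor fit side by side along y with up to 10 mm to spare.
- handle (a point): Grip point of the carousel's handle, on the turning axis, 124 mm above the bench: an upright black paddle on a thin post, 12 mm thick (tray's x), 56 mm long (tray's y), from 105 to 143 mm above the bench, clear of the jars. Axes as the tray's. Pinched from above across its thickness it turns with the gripper; it can be let go and taken again.
- hood: Grey die-cast connector hood, an upright block with a round cable gland on top: foot 44 mm (x) by 36 mm (y) and 16 mm high, body above it 42 by 34 mm up to 72 mm, gland 20 to 24 mm across on top up to 86 mm. About 0.13 to 0.25 kg. Origin at the centre of its underside, z up. Stands on the bench, at any yaw within 45 degrees.
- can: Capacitor: a plain upright aluminium can 40 mm across, 72 mm high with a black top, two 8 mm brass terminals above that. About 0.09 to 0.18 kg. Origin at the centre of its underside, z up. Stands on the bench.
- roller: Bystander: twin trolley roller, two white wheels on a steel foot 62 by 34 mm, 53 mm high. Origin under its centre. It, the bush, the hood and the capacitor stand in changing order at four places, 80 to 180 mm apart, on the robot's right.
- bush: Bystander: round brass bush, 48 mm across, 28 mm high. Origin under its centre.
- clamp: Bystander: red toggle clamp, about 180 mm long, 60 mm high, on the left. Origin under its foot plate.
- driver: Bystander: screwdriver, 200 mm long, lying at the far right. Origin under its middle.
- carton: Bystander: small cardboard carton, 90 by 60 by 50 mm, far right. Origin under its centre.
- spare_jar: Bystander: closed jar, 58 mm across and 74 mm high, standing on the bench at the right edge. Origin under its centre.
Things that resemble listed ones, but are neither listed nor needed, are in the scene too. What is shaped like the hood but orange or turquoise is not meant.

How it is judged (in metres and radians):
On the way:
1. hood and capacitor both stand upright on the box's floor, let go, while the box is still on the robot's side of the carousel (x of hood in the frame of box_floor between -0.012 and 0.012 m and y of hood in the frame of box_floor between -0.032 and 0.032 m and z of hood in the frame of box_floor between -0.005 and 0.006 m and angle between each of hood, can's own z axis and vertical below 0.12 rad and x of can in the frame of box_floor between -0.012 and 0.012 m and y of can in the frame of box_floor between -0.032 and 0.032 m and z of can in the frame of box_floor between -0.005 and 0.006 m and contact force between the fingers and hood below 0.1 N and contact force between the fingers and can below 0.1 N and x of box_floor in the frame of stand below 0 m), for 0.2 s.
At the end, for the whole second after the job is handed in: Hood and capacitor stand upright (7 deg) on the box floor, let go; the box centre is on the pointer side within 14 mm (7 deg) of the line from axis to pointer; the tray is still (below 0.05 rad/s) and the fingers keep pressing on it with over 2 N through the last second (x of hood in the frame of box_floor between -0.012 and 0.012 m and y of hood in the frame of box_floor between -0.032 and 0.032 m and z of hood in the frame of box_floor between -0.005 and 0.006 m and angle between each of hood, can's own z axis and vertical below 0.12 rad and x of can in the frame of box_floor between -0.012 and 0.012 m and y of can in the frame of box_floor between -0.032 and 0.032 m and z of can in the frame of box_floor between -0.005 and 0.006 m and contact force between the fingers and hood below 0.1 N and contact force between the fingers and can below 0.1 N and x of box_floor in the frame of stand above 0.08 m and y of box_floor in the frame of stand between -0.014 and 0.014 m and angular speed of tray below 0.05 rad/s and contact force between the fingers and tray above 2 N); the arm keeps its last pose, push and grip.
It fails at once if something else on the bench (roller, bush, clamp, screwdriver, carton, spare jar) moved more than 30 mm (distance of any of roller, bush, clamp, driver, carton, spare_jar from where it was at the start of the episode above 0.03 m).
It fails at once if the connector hood dropped (falls faster than 0.7 m/s out of the fingers, a drop of about 25 mm) (linear speed of hood above 0.7 m/s and contact force between the fingers and hood below 0.1 N).
It fails at once if the capacitor dropped (falls faster than 0.7 m/s out of the fingers, a drop of about 25 mm) (linear speed of can above 0.7 m/s and contact force between the fingers and can below 0.1 N).
It also fails if it takes over 72 s, if anything falls off the work surface, if the arm or the gripper's body presses on something with over 40 N, if the wrist force passes 120 N, or if a joint passes its speed limit or range.

## Working session

There is one attempt and no reset: what is moved stays moved. The work goes in short steps, Python scripts to look and compute and a tool call to move; the robot and the scene stay as the last step left them, time stands still between calls to the robot, and variables do not carry over. Pictures are saved under pics/ and viewed, at most 11 in all, crops included, and the job is handed in when it is done.

Besides the shell and the picture viewer there is one more tool, called after ">>>" as name([rows], argument=value, ...), one row to a line, values as JSON. move_arm: Moves the arm, as the interface text tells. Its arguments: {"type":"object","properties":{"plan":{"type":"array","items":{"type":"object","properties":{"x":{"type":"number"},"y":{"type":"number"},"z":{"type":"number"},"rx":{"type":"number"},"ry":{"type":"number"},"rz":{"type":"number"}}}},"grip":{"type":"number"},"squeeze":{"type":"number"}},"required":["plan"]}

```bash
mkdir -p pics; cat > h.py <<'E'
import numpy as np, cv2
from workcell import *
from scipy.spatial.transform import Rotation as R
def cam(n):
    f=grab_frame(n); f['R']=cv2.Rodrigues(np.array(f['rvec'],float))[0]; f['t']=np.array(f['tvec'],float).ravel(); return f
def ray(f,u,v,z):  # intersect pixel ray with plane z
    d=f['R'].T@np.array([(u-f['cx'])/f['fx'],(v-f['cy'])/f['fy'],1]); c=-f['R'].T@f['t']
    return c+d*(z-c[2])/d[2]
def cloud(f):
    v,u=np.mgrid[:480,:640]; Z=f['z_map']; 
    P=np.stack([(u-f['cx'])/f['fx']*Z,(v-f['cy'])/f['fy']*Z,Z],-1)
    return (P-f['t'])@f['R']
def save(f,n): cv2.imwrite('pics/'+n+'.png',f['img'][:,:,::-1])
E
cat > a.py <<'E'
from h import *
print(state()); print(pinch_z() if callable(pinch_z) else pinch_z)
for c in ['top','side']:
    f=cam(c); save(f,c+'1'); C=cloud(f); np.savez('pics/'+c+'.npz',**f)
    print(c,'cam pos',(-f['R'].T@f['t']).round())
    for l in ['stand','tray','box_floor','handle','hood','can','roller','bush']:
        for m in landmark_of(c,l): 
            z={'box_floor':34,'handle':124,'tray':22}.get(l,0)
            print(c,l,'lm',np.round(m['point']),round(m['p'],2),ray(f,*m['point'],z).round(1))
        if l in('hood','can','roller','bush'):
          for m in masks_of(c,l):
            p=C[m['pixels']&(f['z_map']>0)]
            print('   mask',l,np.round(m['box']),round(m['p'],2),p.min(0).round(),p.max(0).round())
E
python3 a.py
```

```text
{'time_s': 0.0, 'qpos': array([ 6.54311867e+01,  1.83520736e+01,  8.97066193e+01,  2.96637580e-04,
        7.20444650e+01, -1.14762476e+00]), 'qvel': array([-0.04556246,  0.06158548, -0.047357  , -0.10044818,  0.10502985,
       -0.06859614]), 'effort': array([-5.04499003e-04, -4.12461448e+01, -2.31975245e+01,  7.26769120e-02,
        4.57814906e-02, -1.61901494e-04]), 'ee_pos': array([228.35606039, 527.15347199, 213.11451095]), 'ee_rot': array([-1.79896869e+02, -2.34806298e-03,  1.56578718e+02]), 'force': array([-0.4134017 , -0.01016417,  0.45975486]), 'torque': array([-0.05618208,  0.00165779,  0.001961  ]), 'gripper_force': 0.0, 'gripper_width': 91.40021243068718}
18.8
top cam pos [ 438.  -49. 1680.]
top stand lm [265. 229.] 0.74 [596.6 121.4   0. ]
top tray lm [264. 228.] 0.86 [595.6 122.9  22. ]
top tray lm [427. 248.] 0.31 [ 552.6 -345.4   22. ]
top box_floor lm [266. 272.] 0.59 [470.7 110.8  34. ]
top handle lm [255. 228.] 0.95 [587.5 134.1 124. ]
top hood lm [416. 215.] 0.74 [ 649.3 -314.6    0. ]
top hood lm [419. 184.] 0.73 [ 739.3 -323.3    0. ]
top hood lm [379. 237.] 0.6
[... 1838 characters left out ...]
n lm [343. 334.] 0.73 [ 574.7 -225.5    0. ]
side can lm [282. 339.] 0.56 [ 447.7 -220.9    0. ]
   mask can [336. 452.  42.  56.] 0.71 [ 490. -559.   -3.] [ 558. -438.   78.]
   mask can [281. 326.  25.  35.] 0.62 [ 431. -237.   -3.] [ 469. -196.   83.]
   mask can [329. 224. 132.  95.] 0.28 [428. -40.  -3.] [781. 405. 147.]
side roller lm [291. 386.] 0.83 [ 458.  -343.3   -0. ]
   mask roller [292. 384.  21.  42.] 0.85 [ 442. -382.   -2.] [ 477. -297.   57.]
side bush lm [348. 383.] 0.87 [ 564.1 -351.2    0. ]
side bush lm [327. 191.] 0.73 [619.5 368.1   0. ]
side bush lm [336. 467.] 0.42 [ 517.8 -516.5    0. ]
   mask bush [350. 378.  23.  25.] 0.62 [ 540. -375.   -5.] [ 589. -319.   32.]
```

```bash
python3 - <<'E'
import cv2
a=cv2.imread('pics/side1.png')
b=cv2.resize(a[290:420,200:470],None,fx=2.9,fy=2.9,interpolation=cv2.INTER_CUBIC)
cv2.imwrite('pics/c2.png',b)
E
```

```text
(no output)
```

View pics/top1.png

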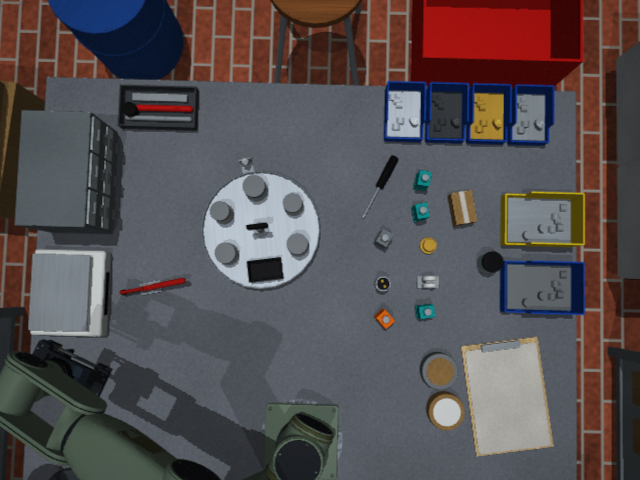

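View pics/side1.png

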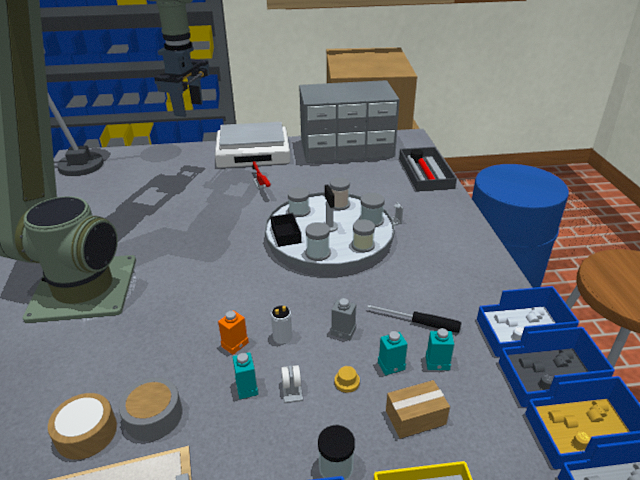

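View pics/c2.png

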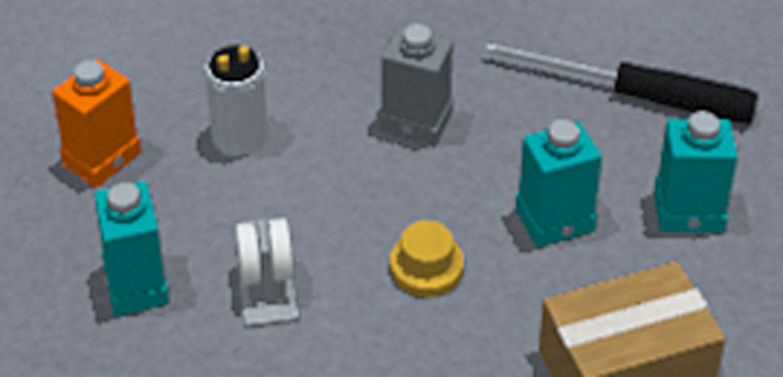

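The grey block at side (342,321) / top (384,238) is the hood. The look-alikes are orange at side (235,333) and turquoise at (247,377), (392,354) and (441,350). The can, white-aluminium with a black top and brass terminals, is at side (281,326) / top (383,284). The box is the black one at top (265,271), and the pointer is at top (247,163). The crop confirms these choices.

Next I go above the box for a wrist look.

>>> move_arm([
  {"x": -39.7,"y": -28.3,"z": -8},
  {"x": -39.7,"y": -28.3,"z": -8},
  {"x": -39.7,"y": -28.3,"z": -8},
  {"x": -39.7,"y": -28.3,"z": -8},
  {"x": -39.7,"y": -28.3,"z": -8},
  {"x": -39.7,"y": -28.3,"z": -8},
  {"x": -39.7,"y": -28.3,"z": -8},
  {"x": -39.7,"y": -28.3,"z": -8},
  {"x": -39.7,"y": -28.3,"z": -8},
  {"x": -39.7,"y": -28.3,"z": -8},
], grip=1)

```text
schema error: expected keys x, y, z, rx, ry, rz
```

>>> move_arm([
  {"rz": 0.146},
  {"rz": 0.146},
  {"rz": 0.146},
  {"rz": 0.146},
  {"rz": 0.146},
  {"rz": 0.146},
  {"rz": 0.146},
  {},
])

```text
schema error: expected keys x, y, z, rx, ry, rz
```

```bash
python3 - <<'E'
from h import *
s=state(); print(s['time_s'],s['ee_pos'],s['ee_rot'])
f=cam('wrist'); save(f,'w1'); f2=f; np.savez('pics/w1.npz',**f); C=cloud(f)
print('cam',-f['R'].T@f['t'], f['R'][2],f['fx'])
for l,z in [('box_floor',34),('handle',124),('tray',22),('stand',0)]:
    for m in landmark_of('wrist',l): print(l,np.round(m['point']),round(m['p'],2),ray(f,*m['point'],z).round(1))
E
```

```text
1.3 [228.58869726 527.63610499 213.97386883] [1.79994260e+02 1.06118506e-03 1.56577170e+02]
cam [151.47252298 560.80248475 385.55517971] [ 0.26971206 -0.11708225 -0.95579661] 364.0856377419512
```

View pics/w1.png

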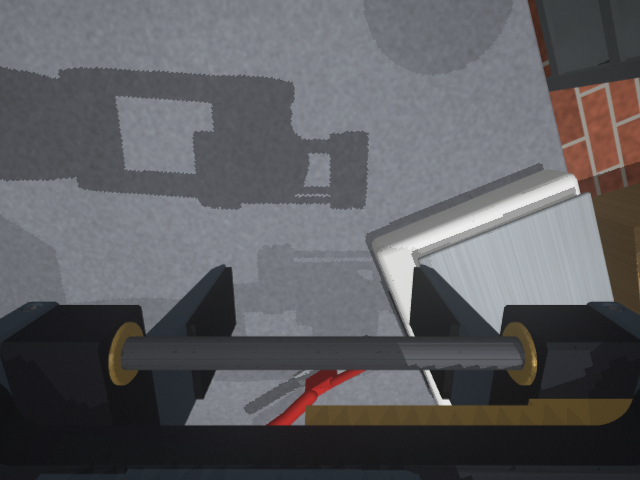

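>>> move_arm([
  {"x": -39.7,"y": -28.3,"z": -8,"rx": 0,"ry": 0,"rz": 0},
  {"x": -39.7,"y": -28.3,"z": -8,"rx": 0,"ry": 0,"rz": 0},
  {"x": -39.7,"y": -28.3,"z": -8,"rx": 0,"ry": 0,"rz": 0},
  {"x": -39.7,"y": -28.3,"z": -8,"rx": 0,"ry": 0,"rz": 0},
  {"x": -39.7,"y": -28.3,"z": -8,"rx": 0,"ry": 0,"rz": 0},
  {"x": -39.7,"y": -28.3,"z": -8,"rx": 0,"ry": 0,"rz": 0},
  {"x": -39.7,"y": -28.3,"z": -8,"rx": 0,"ry": 0,"rz": 0},
  {"x": -39.7,"y": -28.3,"z": -8,"rx": 0,"ry": 0,"rz": 0},
  {"x": -39.7,"y": -28.3,"z": -8,"rx": 0,"ry": 0,"rz": 0},
  {"x": -39.7,"y": -28.3,"z": -8,"rx": 0,"ry": 0,"rz": 0},
], grip=1)

```text
time_s: 2.55
ee_pos: [481.1, 108.3, 294.6]
ee_rot: [180.0, 0.0, 156.6]
force: [2.2, 0.1, 1.7]
gripper_width: 91.0
gripper_force: 0.0
```

>>> move_arm([
  {"x": 0,"y": 0,"z": 0,"rx": 0,"ry": 0,"rz": 0.146},
  {"x": 0,"y": 0,"z": 0,"rx": 0,"ry": 0,"rz": 0.146},
  {"x": 0,"y": 0,"z": 0,"rx": 0,"ry": 0,"rz": 0.146},
  {"x": 0,"y": 0,"z": 0,"rx": 0,"ry": 0,"rz": 0.146},
  {"x": 0,"y": 0,"z": 0,"rx": 0,"ry": 0,"rz": 0.146},
  {"x": 0,"y": 0,"z": 0,"rx": 0,"ry": 0,"rz": 0.146},
  {"x": 0,"y": 0,"z": 0,"rx": 0,"ry": 0,"rz": 0.146},
  {"x": 0,"y": 0,"z": 0,"rx": 0,"ry": 0,"rz": 0},
])

```text
time_s: 3.35
ee_pos: [480.3, 110.1, 294.0]
ee_rot: [180.0, -0.0, 98.0]
force: [0.0, 0.4, -0.7]
gripper_width: 91.4
gripper_force: 0.0
```

```bash
python3 - <<'E'
from h import *
s=state(); print(s['time_s'],s['ee_pos'],s['ee_rot'],s['qpos'])
f=cam('wrist'); save(f,'w2'); np.savez('pics/w2.npz',**f)
print('cam',-f['R'].T@f['t'], f['R'][2])
for l,z in [('box_floor',34),('handle',124),('tray',22),('stand',0)]:
    for m in landmark_of('wrist',l): print(l,np.round(m['point']),round(m['p'],2),ray(f,*m['point'],z).round(1))
# tray from top depth: rim circle z 30..48 etc.
T=np.load('pics/top.npz'); C=cloud(T)
m=(np.hypot(C[...,0]-594,C[...,1]-124)<200)&(T['z_map']>0)
def circ(P):
    A=np.c_[2*P[:,:2],np.ones(len(P))]; b=(P[:,:2]**2).sum(1); x=np.linalg.lstsq(A,b,rcond=None)[0]; return x[:2],np.sqrt(x[2]+x[:2]@x[:2])
t=(m&(C[...,2]>20)).astype(np.uint8); 
n,lab,st,ce=cv2.connectedComponentsWithStats(t); k=1+st[1:,4].argmax()
c=max(cv2.findContours((lab==k).astype(np.uint8),0,1)[0],key=len)[:,0]
P=np.array([ray(T,u,v,40) for u,v in c]); ctr,r=circ(P)
for _ in range(4):
    e=abs(np.hypot(*(P[:,:2]-ctr).T)-r); P=P[e<max(3*np.median(e),1.5)]; ctr,r=circ(P)
print('tray ctr',ctr,r,len(P))
d=np.hypot(C[...,0]-ctr[0],C[...,1]-ctr[1]); ang=np.degrees(np.arctan2(C[...,1]-ctr[1],C[...,0]-ctr[0]))
q=(d>190)&(d<225)&(C[...,2]>15)&(T['z_map']>0); print('pointer top',q.sum(),C[q].mean(0),np.degrees(np.arctan2(*(C[q].mean(0)-np.r_[ctr,0])[[1,0]])))
for name in ['side']:
    S=np.load('pics/side.npz'); C=cloud(S); d=np.hypot(C[...,0]-ctr[0],C[...,1]-ctr[1])
    q=(d>188)&(d<225)&(C[...,2]>15)&(C[...,0]>600)&(C[...,2]<60)&(S['z_map']>0); p=C[q]; print('pointer side',q.sum(),p.mean(0),p.min(0),p.max(0),np.degrees(np.arctan2(*(p.mean(0)-np.r_[ctr,0])[[1,0]])))
E
```

```text
3.35 [480.33616873 110.12655933 293.98882501] [ 1.79991994e+02 -4.26328027e-03  9.80387603e+01] [1.15732768e+01 8.36280417e+00 9.14860817e+01 3.81796560e-03
 8.01428606e+01 3.53386350e+00]
cam [468.06104053 192.69640673 465.58833257] [ 0.04185214 -0.29072426 -0.9558911 ]
box_floor [321. 194.] 0.74 [477.4 116.2  34. ]
box_floor [354. 407.] 0.47 [ 568.5 -185.3   34. ]
handle [438. 214.] 0.59 [589.8 128.7 124. ]
tray [412. 196.] 0.64 [589.9 126.8  22. ]
stand [410. 187.] 0.67 [590.  134.5   0. ]
stand [354. 408.] 0.32 [ 576.  -216.3    0. ]
tray ctr [591.11198462 128.83459899] 165.2936324939317 323
pointer top 57 [784.83077016 178.22592052  45.1534171 ] 14.30361653006154
pointer side 94 [789.84325989 177.46961966  36.42249458] [774.18272192 160.19738392  15.47122642] [796.74800493 197.13310229  52.07306172] 13.751574166698667
```

View pics/w2.png

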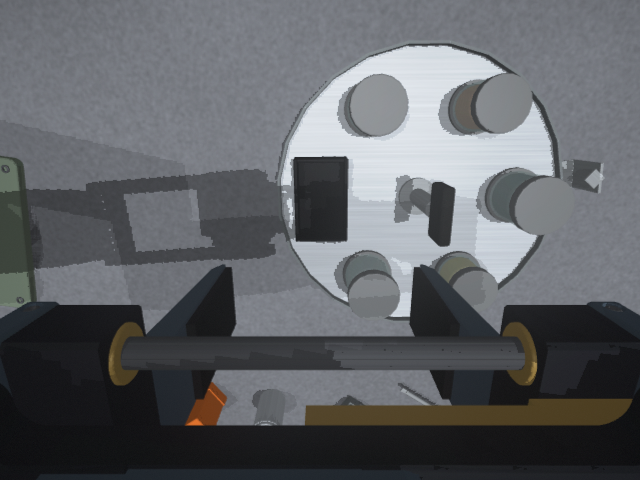

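The wrist view shows the box whole at (320,198), the handle at (440,214) and the pointer at (587,177). I fit the box, tray and pointer from wrist depth.

```bash
cat > box.py <<'E'
from h import *
def circ(P):
    A=np.c_[2*P[:,:2],np.ones(len(P))]; b=(P[:,:2]**2).sum(1); x=np.linalg.lstsq(A,b,rcond=None)[0]; return x[:2],np.sqrt(x[2]+x[:2]@x[:2])
f=np.load('pics/w2.npz'); C=cloud(f); I=f['img'].astype(int)
v,u=np.mgrid[:480,:640]
ok=(f['z_map']>0)&(v<260)
m=ok&(C[...,2]>26)&(np.hypot(C[...,0]-591,C[...,1]-128)<172)
P=C[m]; rim=C[ok&(C[...,2]>35)&(C[...,2]<45)&(abs(np.hypot(C[...,0]-591,C[...,1]-128)-163)<8)]
print('rim',len(rim)); c,r=circ(rim); print('ctr',c,r)
w=C[ok&(C[...,2]>56)&(C[...,2]<66)&(abs(u-320)<40)&(abs(v-198)<60)]
print('wall pts',len(w),w[:,2].mean())
rc=cv2.minAreaRect(w[:,:2].astype(np.float32)); print('rect',rc)
b=np.array(rc[0]); print('dist',np.hypot(*(b-c)),'ang',np.degrees(np.arctan2(*(b-c)[::-1])))
# dark outline of box in image
dk=((I.max(2)<50)&(abs(u-320)<45)&(abs(v-198)<60)).astype(np.uint8)
k=max(cv2.findContours(dk,0,1)[0],key=cv2.contourArea)[:,0]
q=cv2.minAreaRect(np.array([ray(f,a,d,62)[:2] for a,d in k],np.float32)); print('dark rect @62',q)
p=C[ok&(abs(u-587)<22)&(abs(v-177)<22)&(C[...,2]>20)&(C[...,2]<60)]; print('ptr',len(p),p.mean(0),p.min(0),p.max(0))
h=C[ok&(C[...,2]>138)&(C[...,2]<148)]; print('handle',len(h),h.mean(0),cv2.minAreaRect(h[:,:2].astype(np.float32)))
E
python3 box.py
```

```text
rim 2298
ctr [591.39494097 129.99793965] 164.40961963874653
wall pts 1058 62.264419112055585
rect ((477.7580261230469, 112.83169555664062), (59.93308639526367, 94.2506103515625), 8.771832466125488)
dist 114.92618654103545 ang -171.40972245914477
dark rect @62 ((477.25714111328125, 114.37348937988281), (57.89545440673828, 94.35869598388672), 8.01546859741211)
ptr 644 [784.95590001 181.78924488  41.25478561] [771.18795389 164.78444869  20.11466703] [794.1404588  198.1970728   53.80067059]
handle 827 [590.1698122  131.04456857 143.22082579] ((591.1878051757812, 130.1437225341797), (12.537849426269531, 55.79159927368164), 9.05673885345459)
```

>>> move_arm([
  {"x": -47,"y": -2,"z": 0,"rx": 0,"ry": 0,"rz": 0},
  {"x": -47,"y": -2,"z": 0,"rx": 0,"ry": 0,"rz": 0},
  {"x": -47,"y": -2,"z": 0,"rx": 0,"ry": 0,"rz": 0},
  {"x": -47,"y": -2,"z": 0,"rx": 0,"ry": 0,"rz": 0},
  {"x": -47,"y": -2,"z": 0,"rx": 0,"ry": 0,"rz": 0},
  {"x": -47,"y": -2,"z": 0,"rx": 0,"ry": 0,"rz": 0},
  {"x": -47,"y": -2,"z": 0,"rx": 0,"ry": 0,"rz": 0},
  {"x": 0,"y": 0,"z": 0,"rx": 0,"ry": 0,"rz": 0},
  {"x": 0,"y": 0,"z": 0,"rx": 0,"ry": 0,"rz": 0},
])

```text
time_s: 4.5
ee_pos: [512.2, -218.3, 293.4]
ee_rot: [-180.0, -0.1, 97.9]
force: [0.8, 0.8, -0.3]
gripper_width: 91.1
gripper_force: 0.0
```

```bash
python3 - <<'E'
from h import *
s=state(); print(s['time_s'],s['ee_pos'],s['ee_rot'],s['qpos'])
f=cam('wrist'); save(f,'w3'); np.savez('pics/w3.npz',**f); C=cloud(f)
for l in ['hood','can']:
    for m in masks_of('wrist',l):
        p=C[m['pixels']&(f['z_map']>0)]
        print(l,np.round(m['box']),round(m['p'],2),p.min(0).round(),p.max(0).round())
        b=p[(p[:,2]>66)&(p[:,2]<76)]
        if len(b)>20: print('   top face',len(b),b[:,2].mean(),cv2.minAreaRect(b[:,:2].astype(np.float32)))
        g=p[(p[:,2]>78)]
        if len(g)>5: print('   gland/term',len(g),g.mean(0),cv2.minEnclosingCircle(g[:,:2].astype(np.float32)))
E
```

```text
4.5 [ 512.20669506 -218.26164027  293.44310165] [-1.79965431e+02 -6.86523960e-02  9.79402022e+01] [-2.42872566e+01  1.44676600e+01  8.37057189e+01  4.00406259e-02
  8.18924777e+01 -3.22331493e+01]
hood [186. 188.  69.  55.] 0.69 [ 302. -260.   -1.] [ 379. -197.   89.]
   top face 821 72.43877041904315 ((350.9889221191406, -224.06517028808594), (42.57044982910156, 34.050941467285156), 43.05900955200195)
   gland/term 391 [ 352.64521521 -223.16639693   84.5981133 ] ((351.21893310546875, -223.86029052734375), 12.162422180175781)
hood [405. 291.  18.  44.] 0.63 [ 628. -341.    1.] [ 647. -303.   74.]
   top face 33 69.68150047685735 ((631.7525024414062, -320.4885559082031), (2.2057933807373047, 24.532684326171875), 6.908727169036865)
hood [201. 275.  44.  50.] 0.61 [ 343. -350.   -1.] [ 459. -208.  309.]
   top face 333 72.1310091029265 ((366.05657958984375, -325.59576416015625), (44.58936309814453, 23.60828971862793), 49.912574768066406)
   gland/term 130 [ 376.79829564 -323.08674937   98.77770986] ((412.50921630859375, -273.95550537109375), 80.61566162109375)
hood [486. 302.  50.  53.]
[... 340 characters left out ...]
 547. -250.   -0.] [ 613. -192.   89.]
   top face 779 72.70468344629128 ((574.661865234375, -217.41307067871094), (34.15904998779297, 42.40786361694336), 61.07027053833008)
   gland/term 368 [ 573.66522973 -216.1590792    84.54347848] ((574.8861694335938, -217.3035125732422), 12.12655258178711)
can [269. 192.  46.  42.] 0.75 [ 415. -253.   -1.] [ 468. -196.   82.]
   top face 951 72.2104264017154 ((448.6720886230469, -215.2235565185547), (39.315223693847656, 39.054500579833984), 52.604793548583984)
   gland/term 72 [ 448.32589414 -215.34114962   80.69616811] ((448.00079345703125, -215.23582458496094), 11.258395195007324)
can [267. 286.  33.  44.] 0.55 [ 440. -391.    0.] [ 475. -318.   56.]
```

View pics/w3.png

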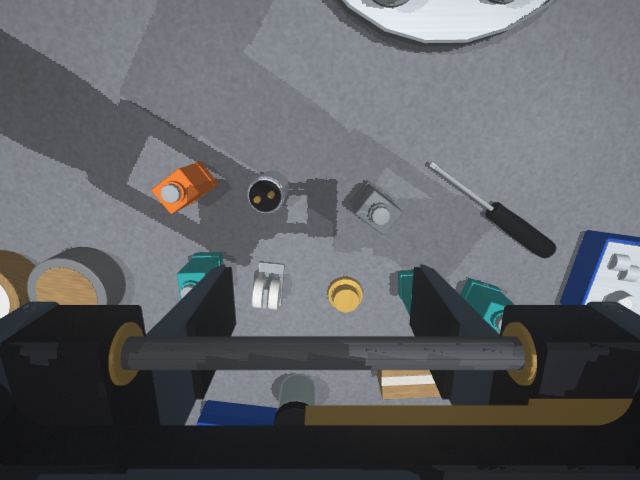

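The hood is at (574.8,-217.4), with its long axis at -29° and top at 72; the can is at (448.5,-215.2). In the wrist view the grey hood is at (377,207) and the can at (267,193). I align with the hood first.

>>> move_arm([
  {"x": 0,"y": 0,"z": 20,"rx": 0,"ry": 0,"rz": 0.107},
  {"x": 0,"y": 0,"z": 20,"rx": 0,"ry": 0,"rz": 0.107},
  {"x": 0,"y": 0,"z": 20,"rx": 0,"ry": 0,"rz": 0.107},
  {"x": 0,"y": 0,"z": 20,"rx": 0,"ry": 0,"rz": 0.107},
  {"x": 0,"y": 0,"z": 20,"rx": 0,"ry": 0,"rz": 0.107},
  {"x": 0,"y": 0,"z": 20,"rx": 0,"ry": 0,"rz": 0.107},
  {"x": 15.5,"y": 27.2,"z": 0,"rx": 0,"ry": 0,"rz": 0},
  {"x": 15.5,"y": 27.2,"z": 0,"rx": 0,"ry": 0,"rz": 0},
  {"x": 0,"y": 0,"z": 0,"rx": 0,"ry": 0,"rz": 0},
  {"x": 0,"y": 0,"z": 0,"rx": 0,"ry": 0,"rz": 0},
])

```text
time_s: 5.65
ee_pos: [575.2, -215.1, 173.9]
ee_rot: [-180.0, 0.0, 61.4]
force: [-0.2, -0.8, -0.4]
gripper_width: 91.5
gripper_force: 0.0
```

>>> move_arm([
  {"x": -2.2,"y": 0.8,"z": 30,"rx": 0,"ry": 0,"rz": 0.005},
  {"x": 0,"y": 0,"z": 35,"rx": 0,"ry": 0,"rz": 0},
  {"x": 0,"y": 0,"z": 35,"rx": 0,"ry": 0,"rz": 0},
  {"x": 0,"y": 0,"z": 24,"rx": 0,"ry": 0,"rz": 0},
  {"x": 0,"y": 0,"z": 10,"rx": 0,"ry": 0,"rz": 0},
  {"x": 0,"y": 0,"z": 0,"rx": 0,"ry": 0,"rz": 0},
  {"x": 0,"y": 0,"z": 0,"rx": 0,"ry": 0,"rz": 0},
])

```text
time_s: 6.35
ee_pos: [575.3, -219.0, 41.4]
ee_rot: [179.9, -0.0, 61.0]
force: [-0.2, -0.9, 0.4]
gripper_width: 90.9
gripper_force: 0.0
```

>>> move_arm([
  {"x": 0,"y": 0,"z": 0,"rx": 0,"ry": 0,"rz": 0},
  {"x": 0,"y": 0,"z": 0,"rx": 0,"ry": 0,"rz": 0},
  {"x": 0,"y": 0,"z": 0,"rx": 0,"ry": 0,"rz": 0},
  {"x": 0,"y": 0,"z": 0,"rx": 0,"ry": 0,"rz": 0},
  {"x": 0,"y": 0,"z": 0,"rx": 0,"ry": 0,"rz": 0},
  {"x": 0,"y": 0,"z": 0,"rx": 0,"ry": 0,"rz": 0},
  {"x": 0,"y": 0,"z": 0,"rx": 0,"ry": 0,"rz": 0},
  {"x": 0,"y": 0,"z": 0,"rx": 0,"ry": 0,"rz": 0},
], grip=0, squeeze=35)

```text
time_s: 7.15
ee_pos: [574.6, -218.8, 39.9]
ee_rot: [-180.0, -0.0, 61.0]
force: [-0.7, 0.4, 0.3]
gripper_width: 42.3
gripper_force: 35.0
```

>>> move_arm([
  {"x": 0,"y": 0,"z": -15,"rx": 0,"ry": 0,"rz": 0},
  {"x": 0,"y": 0,"z": -35,"rx": 0,"ry": 0,"rz": 0},
  {"x": 0,"y": 0,"z": -40,"rx": 0,"ry": 0,"rz": 0},
  {"x": 0,"y": 0,"z": -40,"rx": 0,"ry": 0,"rz": -0.1},
  {"x": 0,"y": 0,"z": -40,"rx": 0,"ry": 0,"rz": -0.1},
  {"x": 0,"y": 0,"z": -15,"rx": 0,"ry": 0,"rz": -0.1},
  {"x": 0,"y": 0,"z": -5,"rx": 0,"ry": 0,"rz": -0.1},
  {"x": 0,"y": 0,"z": 0,"rx": 0,"ry": 0,"rz": -0.1},
  {"x": 0,"y": 0,"z": 0,"rx": 0,"ry": 0,"rz": -0.1},
  {"x": 0,"y": 0,"z": 0,"rx": 0,"ry": 0,"rz": -0.056},
])

```text
time_s: 8.15
ee_pos: [574.3, -218.8, 229.4]
ee_rot: [-179.9, -0.0, 98.7]
force: [-1.4, -0.8, -2.7]
gripper_width: 41.7
gripper_force: 35.0
```

>>> move_arm([
  {"x": 20,"y": -2.5,"z": 0,"rx": 0,"ry": 0,"rz": 0},
  {"x": 42,"y": -5.3,"z": 0,"rx": 0,"ry": 0,"rz": 0},
  {"x": 45,"y": -5.7,"z": 0,"rx": 0,"ry": 0,"rz": 0},
  {"x": 45,"y": -5.7,"z": 0,"rx": 0,"ry": 0,"rz": 0},
  {"x": 45,"y": -5.7,"z": 0,"rx": 0,"ry": 0,"rz": 0},
  {"x": 45,"y": -5.7,"z": 0,"rx": 0,"ry": 0,"rz": 0},
  {"x": 45,"y": -5.7,"z": 0,"rx": 0,"ry": 0,"rz": 0},
  {"x": 40,"y": -5,"z": 0,"rx": 0,"ry": 0,"rz": 0},
  {"x": 25,"y": -3.5,"z": 0,"rx": 0,"ry": 0,"rz": 0},
  {"x": 11.8,"y": -1.5,"z": 0,"rx": 0,"ry": 0,"rz": 0},
])

```text
time_s: 9.15
ee_pos: [473.1, 136.3, 229.8]
ee_rot: [-180.0, -0.0, 98.7]
force: [-0.0, 0.7, -0.8]
gripper_width: 42.2
gripper_force: 35.0
```

>>> move_arm([
  {"x": 0,"y": 0,"z": 10,"rx": 0,"ry": 0,"rz": 0},
  {"x": 0,"y": 0,"z": 0,"rx": 0,"ry": 0,"rz": 0},
  {"x": 0,"y": 0,"z": 0,"rx": 0,"ry": 0,"rz": 0},
])

```text
time_s: 9.45
ee_pos: [474.8, 132.8, 219.3]
ee_rot: [-179.9, 0.0, 98.4]
force: [0.5, 0.1, -1.8]
gripper_width: 41.9
gripper_force: 35.0
```

```bash
python3 - <<'E'
from h import *
s=state(); print(s['time_s'],s['ee_pos'],s['ee_rot'],s['gripper_width'])
f=cam('wrist'); save(f,'w4'); np.savez('pics/w4.npz',**f); C=cloud(f)
Rt=R.from_euler('xyz',s['ee_rot'],degrees=True).as_matrix()
L=(C-s['ee_pos'])@Rt   # tool coords
v,u=np.mgrid[:480,:640]
ok=(f['z_map']>0)
# hood held: local z from -46 to 45
q=ok&(L[...,2]>-36)&(L[...,2]<-28)&(abs(L[...,1])<20)&(abs(L[...,0])<30); p=L[q]; print('body top',len(p), p.min(0) if len(p) else 0, p.max(0) if len(p) else 0)
if len(p): print(cv2.minAreaRect(p[:,:2].astype(np.float32)))
q=ok&(abs(L[...,1])<18)&(L[...,0]>10)&(L[...,0]<25)&(L[...,2]>-28)&(L[...,2]<20); p=L[q]; print('side face',len(p)); 
if len(p): print(p.mean(0),np.polyfit(p[:,1],p[:,0],1),np.polyfit(p[:,2],p[:,0],1))
w=C[ok&(C[...,2]>56)&(C[...,2]<66)&(np.hypot(C[...,0]-477,C[...,1]-113)<65)]; print('wall',len(w),cv2.minAreaRect(w[:,:2].astype(np.float32)))
E
```

```text
9.45 [474.8080792  132.83860269 219.28432264] [-1.79922772e+02  3.24954297e-02  9.84488012e+01] 41.926036185185126
body top 3317 [ -4.28078263 -19.99682206 -35.99488817] [ 19.44601191  19.98242218 -28.01326396]
((7.594587802886963, -0.013896942138671875), (23.725526809692383, 39.97810363769531), 0.03965967521071434)
side face 2644
[18.55605637  0.02549193 -6.99677251] [-3.29819594e-04  1.85560648e+01] [-6.71112321e-04  1.85513607e+01]
wall 721 ((473.9489440917969, 137.65408325195312), (59.89519500732422, 45.07707595825195), 9.443570137023926)
```

View pics/w4.png

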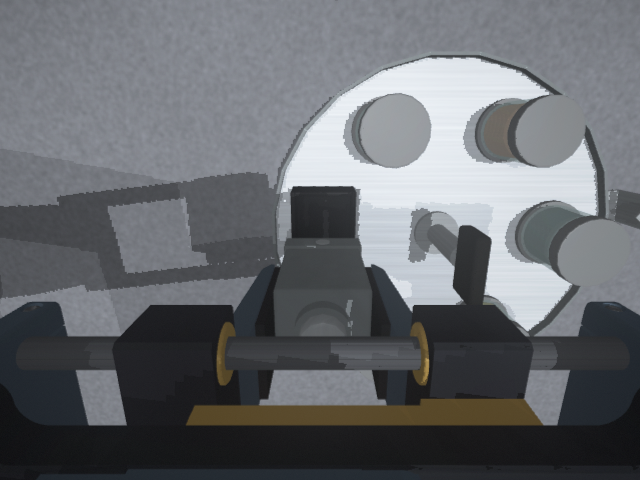

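>>> move_arm([
  {"x": 0.5,"y": -0.2,"z": 25,"rx": 0,"ry": 0,"rz": 0},
  {"x": 0,"y": 0,"z": 30,"rx": 0,"ry": 0,"rz": 0},
  {"x": 0,"y": 0,"z": 30,"rx": 0,"ry": 0,"rz": 0},
  {"x": 0,"y": 0,"z": 25,"rx": 0,"ry": 0,"rz": 0},
  {"x": 0,"y": 0,"z": 10,"rx": 0,"ry": 0,"rz": 0},
  {"x": 0,"y": 0,"z": 10,"rx": 0,"ry": 0,"rz": 0},
  {"x": 0,"y": 0,"z": 8,"rx": 0,"ry": 0,"rz": 0},
  {"x": 0,"y": 0,"z": 3,"rx": 0,"ry": 0,"rz": 0},
  {"x": 0,"y": 0,"z": 0,"rx": 0,"ry": 0,"rz": 0},
  {"x": 0,"y": 0,"z": 0,"rx": 0,"ry": 0,"rz": 0},
])

```text
time_s: 10.5
ee_pos: [475.1, 134.6, 79.6]
ee_rot: [179.9, -0.0, 98.5]
force: [0.6, -1.0, -1.2]
gripper_width: 41.8
gripper_force: 35.0
```

>>> move_arm([
  {"x": 0,"y": 0,"z": 2,"rx": 0,"ry": 0,"rz": 0},
  {"x": 0,"y": 0,"z": 1.5,"rx": 0,"ry": 0,"rz": 0},
  {"x": 0,"y": 0,"z": 1,"rx": 0,"ry": 0,"rz": 0},
  {"x": 0,"y": 0,"z": 0,"rx": 0,"ry": 0,"rz": 0},
  {"x": 0,"y": 0,"z": 0,"rx": 0,"ry": 0,"rz": 0},
])

```text
time_s: 11.0
ee_pos: [474.6, 134.5, 74.4]
ee_rot: [180.0, -0.0, 98.5]
force: [0.1, -0.4, -1.5]
gripper_width: 41.9
gripper_force: 35.0
```

>>> move_arm([
  {"x": 0,"y": 0,"z": 0.5,"rx": 0,"ry": 0,"rz": 0},
  {"x": 0,"y": 0,"z": 0.5,"rx": 0,"ry": 0,"rz": 0},
  {"x": 0,"y": 0,"z": 0,"rx": 0,"ry": 0,"rz": 0},
  {"x": 0,"y": 0,"z": 0,"rx": 0,"ry": 0,"rz": 0},
])

```text
time_s: 11.4
ee_pos: [474.7, 134.5, 73.8]
ee_rot: [180.0, -0.0, 98.5]
force: [-0.5, -0.5, 3.2]
gripper_width: 41.8
gripper_force: 35.0
```

>>> move_arm([
  {"x": 0,"y": 0,"z": 0,"rx": 0,"ry": 0,"rz": 0},
  {"x": 0,"y": 0,"z": 0,"rx": 0,"ry": 0,"rz": 0},
  {"x": 0,"y": 0,"z": 0,"rx": 0,"ry": 0,"rz": 0},
  {"x": 0,"y": 0,"z": 0,"rx": 0,"ry": 0,"rz": 0},
  {"x": 0,"y": 0,"z": -10,"rx": 0,"ry": 0,"rz": 0},
  {"x": 0,"y": 0,"z": -20,"rx": 0,"ry": 0,"rz": 0},
  {"x": 0,"y": 0,"z": -40,"rx": 0,"ry": 0,"rz": 0},
  {"x": 0,"y": 0,"z": -40,"rx": 0,"ry": 0,"rz": 0},
  {"x": 0,"y": 0,"z": -40,"rx": 0,"ry": 0,"rz": 0},
  {"x": 0,"y": 0,"z": 0,"rx": 0,"ry": 0,"rz": 0},
], grip=0.72)

```text
time_s: 12.4
ee_pos: [477.9, 135.3, 229.9]
ee_rot: [179.3, -0.1, 98.5]
force: [0.4, 0.2, -0.5]
gripper_width: 65.7
gripper_force: 0.0
```

```bash
cat > chk.py <<'E'
from h import *
import sys
s=state(); print(s['time_s'],s['ee_pos'],s['ee_rot'],s['gripper_width'])
f=cam('wrist'); save(f,sys.argv[1]); C=cloud(f)
c=np.array([477.7,113.2]); a=np.radians(188.6); X=np.array([np.cos(a),np.sin(a)]);Y=np.array([-X[1],X[0]])
d=C[...,:2]-c; B=np.stack([d@X,d@Y,C[...,2]-34],-1)
inn=(f['z_map']>0)&(abs(B[...,0])<31)&(abs(B[...,1])<48)
for n,lo,hi in [('walls',24,32),('top72',68,76),('gland',78,92)]:
    p=B[inn&(B[...,2]>lo)&(B[...,2]<hi)]
    if len(p)>10: print(n,len(p),p.min(0).round(1),p.max(0).round(1),p[:,2].mean().round(1),cv2.minAreaRect(p[:,:2].astype(np.float32)))
E
python3 chk.py w5
```

```text
12.4 [477.88716081 135.34528199 229.89904675] [ 1.79255915e+02 -8.45121801e-02  9.85362491e+01] 65.6874765453817
walls 1432 [-30.2 -47.1  24. ] [30.  47.6 31.8] 28.5 ((-0.09612464904785156, 0.25832366943359375), (94.63107299804688, 60.039878845214844), 89.81410217285156)
top72 1277 [-20.7 -40.3  68.1] [21.2 -6.7 76. ] 72.7 ((0.1750621795654297, -23.50940704345703), (33.5384521484375, 41.907135009765625), 89.87879180908203)
gland 628 [-11.8 -35.   78. ] [ 11.4 -10.8  89. ] 84.6 ((0.02221810817718506, -23.145551681518555), (23.55613899230957, 23.492982864379883), 48.26871109008789)
```

>>> move_arm([
  {"x": -34.2,"y": -7.8,"z": 0,"rx": 0,"ry": 0,"rz": 0},
  {"x": -34.2,"y": -7.8,"z": 0,"rx": 0,"ry": 0,"rz": 0},
  {"x": -34.2,"y": -7.8,"z": 0,"rx": 0,"ry": 0,"rz": 0},
  {"x": -34.2,"y": -7.8,"z": 0,"rx": 0,"ry": 0,"rz": 0},
  {"x": -34.2,"y": -7.8,"z": 0,"rx": 0,"ry": 0,"rz": 0},
  {"x": -34.2,"y": -7.8,"z": 0,"rx": 0,"ry": 0,"rz": 0},
  {"x": -34.2,"y": -7.8,"z": 0,"rx": 0,"ry": 0,"rz": 0},
  {"x": -34.2,"y": -7.8,"z": 10,"rx": 0,"ry": 0,"rz": 0},
  {"x": -34.2,"y": -7.8,"z": 20,"rx": 0,"ry": 0,"rz": 0},
  {"x": -34.2,"y": -7.8,"z": 20,"rx": 0,"ry": 0,"rz": 0},
])

```text
time_s: 13.45
ee_pos: [447.3, -216.5, 172.1]
ee_rot: [-179.9, -0.0, 98.5]
force: [0.9, -0.8, 0.5]
gripper_width: 65.7
gripper_force: 0.0
```

>>> move_arm([
  {"x": 0,"y": 0,"z": 10,"rx": 0,"ry": 0,"rz": 0},
  {"x": 0,"y": 0,"z": 0,"rx": 0,"ry": 0,"rz": 0},
  {"x": 0,"y": 0,"z": 0,"rx": 0,"ry": 0,"rz": 0},
  {"x": 0,"y": 0,"z": 0,"rx": 0,"ry": 0,"rz": 0},
])

```text
time_s: 13.85
ee_pos: [448.7, -214.4, 164.1]
ee_rot: [179.9, 0.0, 98.6]
force: [-0.3, -0.9, 0.3]
gripper_width: 65.7
gripper_force: 0.0
```

>>> move_arm([
  {"x": -0.5,"y": 0,"z": 30,"rx": 0,"ry": 0,"rz": 0},
  {"x": 0,"y": 0,"z": 35,"rx": 0,"ry": 0,"rz": 0},
  {"x": 0,"y": 0,"z": 35,"rx": 0,"ry": 0,"rz": 0},
  {"x": 0,"y": 0,"z": 18,"rx": 0,"ry": 0,"rz": 0},
  {"x": 0,"y": 0,"z": 6,"rx": 0,"ry": 0,"rz": 0},
  {"x": 0,"y": 0,"z": 0,"rx": 0,"ry": 0,"rz": 0},
  {"x": 0,"y": 0,"z": 0,"rx": 0,"ry": 0,"rz": 0},
])

```text
time_s: 14.55
ee_pos: [449.5, -216.0, 40.7]
ee_rot: [179.9, 0.1, 98.6]
force: [-0.1, -0.2, -0.0]
gripper_width: 65.3
gripper_force: 0.0
```

>>> move_arm([
  {"x": 0,"y": 0,"z": 0,"rx": 0,"ry": 0,"rz": 0},
  {"x": 0,"y": 0,"z": 0,"rx": 0,"ry": 0,"rz": 0},
  {"x": 0,"y": 0,"z": 0,"rx": 0,"ry": 0,"rz": 0},
  {"x": 0,"y": 0,"z": 0,"rx": 0,"ry": 0,"rz": 0},
  {"x": 0,"y": 0,"z": 0,"rx": 0,"ry": 0,"rz": 0},
  {"x": 0,"y": 0,"z": 0,"rx": 0,"ry": 0,"rz": 0},
], grip=0, squeeze=35)

```text
time_s: 15.15
ee_pos: [448.5, -216.0, 39.8]
ee_rot: [180.0, 0.0, 98.5]
force: [-0.7, 0.3, 4.5]
gripper_width: 39.3
gripper_force: 35.0
```

>>> move_arm([
  {"x": 0,"y": 0,"z": -10,"rx": 0,"ry": 0,"rz": 0},
  {"x": 0,"y": 0,"z": -30,"rx": 0,"ry": 0,"rz": 0},
  {"x": 0,"y": 0,"z": -40,"rx": 0,"ry": 0,"rz": 0},
  {"x": 0,"y": 0,"z": -40,"rx": 0,"ry": 0,"rz": 0},
  {"x": 0,"y": 0,"z": -40,"rx": 0,"ry": 0,"rz": 0},
  {"x": 0,"y": 0,"z": -20,"rx": 0,"ry": 0,"rz": 0},
])

```text
time_s: 15.75
ee_pos: [449.3, -216.3, 223.3]
ee_rot: [179.7, 0.2, 98.5]
force: [0.8, -0.5, -1.8]
gripper_width: 39.2
gripper_force: 35.0
```

>>> move_arm([
  {"x": 15,"y": 3.9,"z": 0,"rx": 0,"ry": 0,"rz": 0},
  {"x": 35,"y": 9.1,"z": 0,"rx": 0,"ry": 0,"rz": 0},
  {"x": 40,"y": 10.4,"z": 0,"rx": 0,"ry": 0,"rz": 0},
  {"x": 40,"y": 10.4,"z": 0,"rx": 0,"ry": 0,"rz": 0},
  {"x": 40,"y": 10.4,"z": 0,"rx": 0,"ry": 0,"rz": 0},
  {"x": 40,"y": 10.4,"z": 0,"rx": 0,"ry": 0,"rz": 0},
  {"x": 40,"y": 10.4,"z": 0,"rx": 0,"ry": 0,"rz": 0},
  {"x": 30,"y": 7.8,"z": 0,"rx": 0,"ry": 0,"rz": 0},
  {"x": 15,"y": 3.7,"z": 0,"rx": 0,"ry": 0,"rz": 0},
  {"x": 6.5,"y": 1.5,"z": 0,"rx": 0,"ry": 0,"rz": 0},
])

```text
time_s: 16.75
ee_pos: [479.1, 96.0, 217.7]
ee_rot: [-179.8, -0.0, 98.7]
force: [-0.1, -0.1, -2.7]
gripper_width: 39.5
gripper_force: 35.0
```

>>> move_arm([
  {"x": 0,"y": 0,"z": 0,"rx": 0,"ry": 0,"rz": 0},
  {"x": 0,"y": 0,"z": 0,"rx": 0,"ry": 0,"rz": 0},
  {"x": 0,"y": 0,"z": 0,"rx": 0,"ry": 0,"rz": 0},
])

```text
time_s: 17.05
ee_pos: [480.3, 93.1, 219.2]
ee_rot: [-180.0, 0.0, 98.5]
force: [0.3, -0.3, -1.5]
gripper_width: 39.1
gripper_force: 35.0
```

```bash
python3 - <<'E'
from h import *
s=state(); print(s['time_s'],s['ee_pos'],s['ee_rot'],s['gripper_width'])
f=cam('wrist'); save(f,'w6'); C=cloud(f)
Rt=R.from_euler('xyz',s['ee_rot'],degrees=True).as_matrix(); L=(C-s['ee_pos'])@Rt; ok=f['z_map']>0
p=L[ok&(abs(L[...,1])<17)&(L[...,0]>0)&(L[...,0]<28)&(L[...,2]>-28)&(L[...,2]<25)]
A=np.c_[2*p[:,:2],np.ones(len(p))]; x=np.linalg.lstsq(A,(p[:,:2]**2).sum(1),rcond=None)[0]; print('can axis in tool',x[:2],np.sqrt(x[2]+x[:2]@x[:2]),p[:,0].max(),len(p))
q=p[abs(p[:,1])<5]; print('tilt',np.polyfit(q[:,2],q[:,0],1))
E
```

```text
17.05 [480.34626764  93.05497601 219.19157857] [-1.79962075e+02  1.16585578e-02  9.84679281e+01] 39.10929627792498
can axis in tool [ 0.86809442 -0.41544608] 19.543940329335566 21.662466941150626 2419
tilt [-6.54355357e-03  2.01161677e+01]
```

>>> move_arm([
  {"x": 0.2,"y": 0.2,"z": 25,"rx": 0,"ry": 0,"rz": 0},
  {"x": 0,"y": 0,"z": 30,"rx": 0,"ry": 0,"rz": 0},
  {"x": 0,"y": 0,"z": 30,"rx": 0,"ry": 0,"rz": 0},
  {"x": 0,"y": 0,"z": 20,"rx": 0,"ry": 0,"rz": 0},
  {"x": 0,"y": 0,"z": 12,"rx": 0,"ry": 0,"rz": 0},
  {"x": 0,"y": 0,"z": 10,"rx": 0,"ry": 0,"rz": 0},
  {"x": 0,"y": 0,"z": 8,"rx": 0,"ry": 0,"rz": 0},
  {"x": 0,"y": 0,"z": 5,"rx": 0,"ry": 0,"rz": 0},
  {"x": 0,"y": 0,"z": 0,"rx": 0,"ry": 0,"rz": 0},
  {"x": 0,"y": 0,"z": 0,"rx": 0,"ry": 0,"rz": 0},
])

```text
time_s: 18.1
ee_pos: [481.3, 94.3, 79.9]
ee_rot: [179.9, -0.0, 98.5]
force: [-0.0, -0.3, -1.6]
gripper_width: 39.4
gripper_force: 35.0
```

>>> move_arm([
  {"x": 0,"y": 0,"z": 2,"rx": 0,"ry": 0,"rz": 0},
  {"x": 0,"y": 0,"z": 1.5,"rx": 0,"ry": 0,"rz": 0},
  {"x": 0,"y": 0,"z": 0.5,"rx": 0,"ry": 0,"rz": 0},
  {"x": 0,"y": 0,"z": 0,"rx": 0,"ry": 0,"rz": 0},
  {"x": 0,"y": 0,"z": 0,"rx": 0,"ry": 0,"rz": 0},
])

```text
time_s: 18.6
ee_pos: [480.9, 94.2, 75.5]
ee_rot: [180.0, -0.0, 98.5]
force: [0.4, -0.2, -1.9]
gripper_width: 39.6
gripper_force: 35.0
```

>>> move_arm([
  {"x": 0,"y": 0,"z": 1,"rx": 0,"ry": 0,"rz": 0},
  {"x": 0,"y": 0,"z": 0.7,"rx": 0,"ry": 0,"rz": 0},
  {"x": 0,"y": 0,"z": 0,"rx": 0,"ry": 0,"rz": 0},
  {"x": 0,"y": 0,"z": 0,"rx": 0,"ry": 0,"rz": 0},
])

```text
time_s: 19.0
ee_pos: [480.9, 94.2, 73.9]
ee_rot: [180.0, -0.0, 98.5]
force: [-0.9, -1.6, -0.6]
gripper_width: 39.7
gripper_force: 35.0
```

>>> move_arm([
  {"x": 0,"y": 0,"z": 0.4,"rx": 0,"ry": 0,"rz": 0},
  {"x": 0,"y": 0,"z": 0,"rx": 0,"ry": 0,"rz": 0},
  {"x": 0,"y": 0,"z": 0,"rx": 0,"ry": 0,"rz": 0},
])

```text
time_s: 19.3
ee_pos: [480.9, 94.2, 73.8]
ee_rot: [180.0, -0.0, 98.5]
force: [-1.9, 0.5, 6.2]
gripper_width: 39.3
gripper_force: 35.0
```

>>> move_arm([
  {"x": 0,"y": 0,"z": 0,"rx": 0,"ry": 0,"rz": 0},
  {"x": 0,"y": 0,"z": 0,"rx": 0,"ry": 0,"rz": 0},
  {"x": 0,"y": 0,"z": 0,"rx": 0,"ry": 0,"rz": 0},
  {"x": 0,"y": 0,"z": 0,"rx": 0,"ry": 0,"rz": 0},
  {"x": 0,"y": 0,"z": -10,"rx": 0,"ry": 0,"rz": 0},
  {"x": 0,"y": 0,"z": -20,"rx": 0,"ry": 0,"rz": 0},
  {"x": 0,"y": 0,"z": -40,"rx": 0,"ry": 0,"rz": 0},
  {"x": 0,"y": 0,"z": -40,"rx": 0,"ry": 0,"rz": 0},
  {"x": 0,"y": 0,"z": -40,"rx": 0,"ry": 0,"rz": 0},
  {"x": 0,"y": 0,"z": 0,"rx": 0,"ry": 0,"rz": 0},
], grip=0.72)

```text
time_s: 20.3
ee_pos: [484.2, 94.7, 229.7]
ee_rot: [179.3, -0.0, 98.5]
force: [0.5, -0.5, -0.0]
gripper_width: 65.7
gripper_force: 0.0
```

```bash
python3 chk.py w7; python3 -c "from workcell import state;print(state()['qpos'])"
```

```text
20.3 [484.22784272  94.73284025 229.74109531] [ 1.79253180e+02 -2.19897893e-02  9.85377112e+01] 65.70639151653116
walls 1293 [-30.2 -46.7  24. ] [30.  47.2 31.6] 28.6 ((-0.04917716979980469, 0.2586669921875), (93.82479095458984, 60.0843505859375), 89.85086059570312)
top72 2926 [-20.9 -40.1  68.2] [21.1 37.7 75.7] 72.6 ((-0.33682823181152344, -1.1030311584472656), (42.07008361816406, 77.64527893066406), 0.8522487878799438)
gland 827 [-11.8 -34.9  78. ] [12.  24.5 89. ] 84.0 ((-0.2435770034790039, -5.302642822265625), (23.724573135375977, 59.14592742919922), 1.12384033203125)
[9.73055635e+00 1.00592384e+01 9.90885407e+01 3.52037990e-03
 7.04249894e+01 1.19148717e+00]
```

View pics/w7.png

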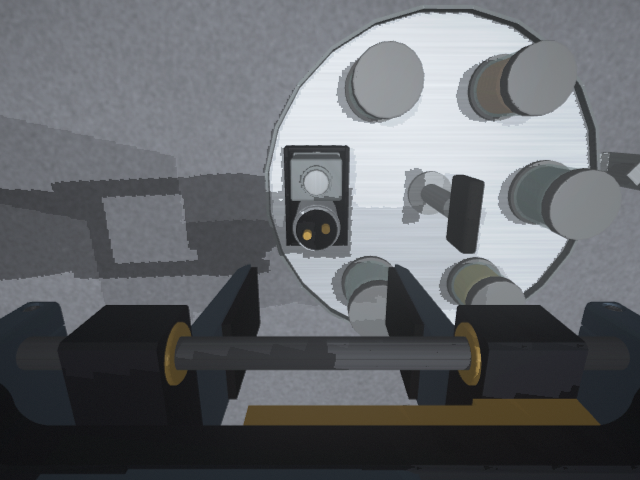

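Both parts stand upright in the box: hood at (317,180), can at (317,230). Next I go over the handle and measure the pointer, axis and handle closely.

>>> move_arm([
  {"x": 6.3,"y": 38.2,"z": 0,"rx": 0,"ry": 0,"rz": 0},
  {"x": 6.3,"y": 38.2,"z": 0,"rx": 0,"ry": 0,"rz": 0},
  {"x": 6.3,"y": 38.2,"z": 0,"rx": 0,"ry": 0,"rz": 0},
  {"x": 0,"y": 0,"z": 0,"rx": 0,"ry": 0,"rz": 0},
  {"x": 0,"y": 0,"z": 0,"rx": 0,"ry": 0,"rz": 0},
  {"x": 0,"y": 0,"z": 0,"rx": 0,"ry": 0,"rz": 0},
])

```text
time_s: 20.95
ee_pos: [589.9, 129.5, 222.6]
ee_rot: [-179.9, 0.0, 98.5]
force: [-0.5, -0.6, -0.1]
gripper_width: 65.7
gripper_force: 0.0
```

```bash
cat > ang.py <<'E'
from h import *
import sys
def circ(P):
    A=np.c_[2*P[:,:2],np.ones(len(P))]; b=(P[:,:2]**2).sum(1); x=np.linalg.lstsq(A,b,rcond=None)[0]; return x[:2],np.sqrt(x[2]+x[:2]@x[:2])
s=state(); print(s['time_s'],s['ee_pos'],s['ee_rot'],s['qpos'][5])
f=cam('wrist'); save(f,sys.argv[1]); C=cloud(f); ok=f['z_map']>0; v,u=np.mgrid[:480,:640]; ok&=v<300
c0=np.array([591.3,129.9]); d=np.hypot(*np.moveaxis(C[...,:2]-c0,-1,0))
rim=C[ok&(C[...,2]>35)&(C[...,2]<45)&(abs(d-163)<7)]; c,r=circ(rim); print('ctr',c,r,len(rim))
p=C[ok&(abs(d-203)<10)&(C[...,2]>10)&(C[...,2]<58)&(C[...,0]>650)]; 
if len(p)>20:
    rc=cv2.minAreaRect(p[:,:2].astype(np.float32)); print('ptr',len(p),p.mean(0),rc)
    for cc in (c0,c):
        q=np.degrees(np.arctan2(p[:,1]-cc[1],p[:,0]-cc[0])); print('ptr ang mean/mid',q.mean(),(q.min()+q.max())/2,q.min(),q.max())
w=C[ok&(C[...,2]>57)&(C[...,2]<66)&(abs(d-115)<55)]
if len(w)>50:
    rc=cv2.minAreaRect(w[:,:2].astype(np.float32)); b=np.array(rc[0]); print('box',rc,np.degrees(np.arctan2(*(b-c0)[::-1])))
h=C[ok&(C[...,2]>139)&(C[...,2]<148)&(d<40)]
if len(h)>20: print('handle',len(h),cv2.minAreaRect(h[:,:2].astype(np.float32)))
E
python3 ang.py w8
```

```text
20.95 [589.93075508 129.4505437  222.55952821] [-1.79850860e+02  7.54378818e-03  9.85336914e+01] 2.7520598581970277
ctr [591.54496678 130.17478875] 164.2852999136047 3541
ptr 813 [785.64290187 182.6347705   37.14893151] ((784.8539428710938, 180.70901489257812), (14.381264686584473, 34.237159729003906), 14.652395248413086)
ptr ang mean/mid 15.179165594517087 14.719486421970908 9.876812514928002 19.562160329013814
ptr ang mean/mid 15.121998368308239 14.662117255013776 9.812255561643747 19.511978948383803
box ((575.0408935546875, 140.1088409423828), (218.89157104492188, 230.91165161132812), 53.3836784362793) 147.87592517009506
handle 1155 ((591.4352416992188, 130.6573944091797), (11.28050422668457, 55.433624267578125), 8.761981010437012)
```

View pics/w8.png

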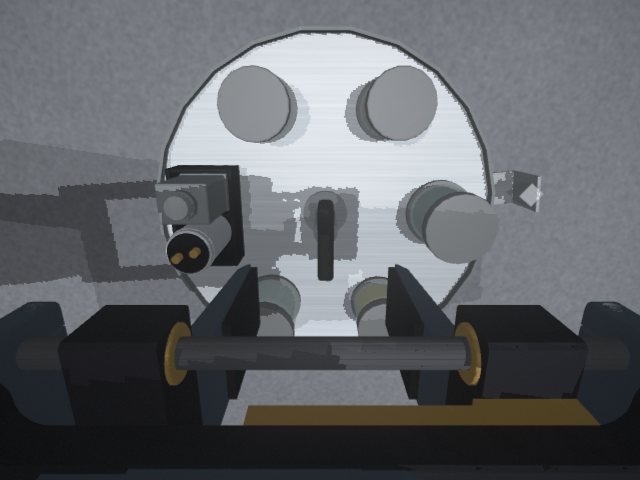

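The pointer is at (520,190), 14.65° from the axis, and the handle sits centred under the gripper at (325,240). The turn needed is about -174°, in two grips of -87°. I grip the handle now.

>>> move_arm([
  {"x": 0.4,"y": 1.2,"z": 30,"rx": 0,"ry": 0,"rz": 0},
  {"x": 0,"y": 0,"z": 35,"rx": 0,"ry": 0,"rz": 0},
  {"x": 0,"y": 0,"z": 30,"rx": 0,"ry": 0,"rz": 0},
  {"x": 0,"y": 0,"z": 15,"rx": 0,"ry": 0,"rz": 0},
  {"x": 0,"y": 0,"z": 4,"rx": 0,"ry": 0,"rz": 0},
  {"x": 0,"y": 0,"z": 0,"rx": 0,"ry": 0,"rz": 0},
  {"x": 0,"y": 0,"z": 0,"rx": 0,"ry": 0,"rz": 0},
])

```text
time_s: 21.7
ee_pos: [593.0, 130.5, 110.8]
ee_rot: [179.9, -0.0, 98.5]
force: [0.3, 0.1, -0.8]
gripper_width: 65.8
gripper_force: 0.0
```

>>> move_arm([
  {"x": 0,"y": 0,"z": 0,"rx": 0,"ry": 0,"rz": 0},
  {"x": 0,"y": 0,"z": 0,"rx": 0,"ry": 0,"rz": 0},
  {"x": 0,"y": 0,"z": 0,"rx": 0,"ry": 0,"rz": 0},
  {"x": 0,"y": 0,"z": 0,"rx": 0,"ry": 0,"rz": 0},
  {"x": 0,"y": 0,"z": 0,"rx": 0,"ry": 0,"rz": 0},
  {"x": 0,"y": 0,"z": 0,"rx": 0,"ry": 0,"rz": 0},
  {"x": 0,"y": 0,"z": 0,"rx": 0,"ry": 0,"rz": 0},
  {"x": 0,"y": 0,"z": 0,"rx": 0,"ry": 0,"rz": 0},
], grip=0, squeeze=50)

```text
time_s: 22.5
ee_pos: [591.7, 130.3, 109.2]
ee_rot: [-179.9, -0.0, 98.5]
force: [-3.0, -0.7, 1.2]
gripper_width: 12.0
gripper_force: 50.0
```

>>> move_arm([
  {"x": 0,"y": 0,"z": 0,"rx": 0,"ry": 0,"rz": 0.02},
  {"x": 0,"y": 0,"z": 0,"rx": 0,"ry": 0,"rz": 0.04},
  {"x": 0,"y": 0,"z": 0,"rx": 0,"ry": 0,"rz": 0.06},
  {"x": 0,"y": 0,"z": 0,"rx": 0,"ry": 0,"rz": 0.08},
  {"x": 0,"y": 0,"z": 0,"rx": 0,"ry": 0,"rz": 0.08},
  {"x": 0,"y": 0,"z": 0,"rx": 0,"ry": 0,"rz": 0.08},
  {"x": 0,"y": 0,"z": 0,"rx": 0,"ry": 0,"rz": 0.08},
  {"x": 0,"y": 0,"z": 0,"rx": 0,"ry": 0,"rz": 0.08},
  {"x": 0,"y": 0,"z": 0,"rx": 0,"ry": 0,"rz": 0.08},
  {"x": 0,"y": 0,"z": 0,"rx": 0,"ry": 0,"rz": 0.08},
])

```text
time_s: 23.5
ee_pos: [591.8, 130.3, 109.2]
ee_rot: [-179.9, 0.1, 59.4]
force: [-3.5, -1.7, 1.1]
gripper_width: 11.6
gripper_force: 50.0
```

>>> move_arm([
  {"x": 0,"y": 0,"z": 0,"rx": 0,"ry": 0,"rz": 0.1},
  {"x": 0,"y": 0,"z": 0,"rx": 0,"ry": 0,"rz": 0.1},
  {"x": 0,"y": 0,"z": 0,"rx": 0,"ry": 0,"rz": 0.1},
  {"x": 0,"y": 0,"z": 0,"rx": 0,"ry": 0,"rz": 0.1},
  {"x": 0,"y": 0,"z": 0,"rx": 0,"ry": 0,"rz": 0.1},
  {"x": 0,"y": 0,"z": 0,"rx": 0,"ry": 0,"rz": 0.1},
  {"x": 0,"y": 0,"z": 0,"rx": 0,"ry": 0,"rz": 0.1},
  {"x": 0,"y": 0,"z": 0,"rx": 0,"ry": 0,"rz": 0.08},
  {"x": 0,"y": 0,"z": 0,"rx": 0,"ry": 0,"rz": 0.04},
  {"x": 0,"y": 0,"z": 0,"rx": 0,"ry": 0,"rz": 0.02},
])

```text
time_s: 24.5
ee_pos: [591.8, 130.2, 109.2]
ee_rot: [180.0, 0.1, 11.4]
force: [-4.0, -1.2, 1.3]
gripper_width: 12.0
gripper_force: 50.0
```

>>> move_arm([
  {"x": 0,"y": 0,"z": 0,"rx": 0,"ry": 0,"rz": 0},
  {"x": 0,"y": 0,"z": 0,"rx": 0,"ry": 0,"rz": 0},
  {"x": 0,"y": 0,"z": 0,"rx": 0,"ry": 0,"rz": 0},
])

```text
time_s: 24.8
ee_pos: [591.8, 130.2, 109.2]
ee_rot: [-180.0, 0.1, 11.4]
force: [-4.7, -2.0, 1.5]
gripper_width: 12.0
gripper_force: 50.0
```

>>> move_arm([
  {"x": 0,"y": 0,"z": 0,"rx": 0,"ry": 0,"rz": 0},
  {"x": 0,"y": 0,"z": 0,"rx": 0,"ry": 0,"rz": 0},
  {"x": 0,"y": 0,"z": 0,"rx": 0,"ry": 0,"rz": 0},
  {"x": 0,"y": 0,"z": 0,"rx": 0,"ry": 0,"rz": 0},
  {"x": 0,"y": 0,"z": -20,"rx": 0,"ry": 0,"rz": 0},
  {"x": 0,"y": 0,"z": -30,"rx": 0,"ry": 0,"rz": 0},
  {"x": 0,"y": 0,"z": -30,"rx": 0,"ry": 0,"rz": 0},
  {"x": 0,"y": 0,"z": -30,"rx": 0,"ry": 0,"rz": 0},
], grip=0.72)

```text
time_s: 25.6
ee_pos: [592.6, 130.5, 220.5]
ee_rot: [-180.0, -0.0, 11.5]
force: [0.3, 0.4, -0.6]
gripper_width: 65.3
gripper_force: 0.0
```

>>> move_arm([
  {"x": 0,"y": 0,"z": 0,"rx": 0,"ry": 0,"rz": -0.14},
  {"x": 0,"y": 0,"z": 0,"rx": 0,"ry": 0,"rz": -0.14},
  {"x": 0,"y": 0,"z": 0,"rx": 0,"ry": 0,"rz": -0.14},
  {"x": 0,"y": 0,"z": 0,"rx": 0,"ry": 0,"rz": -0.14},
  {"x": 0,"y": 0,"z": 0,"rx": 0,"ry": 0,"rz": -0.14},
  {"x": 0,"y": 0,"z": 0,"rx": 0,"ry": 0,"rz": -0.14},
  {"x": 0,"y": 0,"z": 0,"rx": 0,"ry": 0,"rz": -0.14},
  {"x": 0,"y": 0,"z": 0,"rx": 0,"ry": 0,"rz": -0.14},
  {"x": 0,"y": 0,"z": 0,"rx": 0,"ry": 0,"rz": -0.14},
  {"x": 0,"y": 0,"z": 0,"rx": 0,"ry": 0,"rz": -0.14},
])

```text
time_s: 26.6
ee_pos: [592.7, 130.5, 219.3]
ee_rot: [180.0, -0.0, 92.0]
force: [-0.8, -0.4, -0.3]
gripper_width: 65.5
gripper_force: 0.0
```

>>> move_arm([
  {"x": 0,"y": 0,"z": 0,"rx": 0,"ry": 0,"rz": -0.14},
  {"x": 0,"y": 0,"z": 0,"rx": 0,"ry": 0,"rz": -0.14},
  {"x": 0,"y": 0,"z": 0,"rx": 0,"ry": 0,"rz": -0.14},
  {"x": 0,"y": 0,"z": 0,"rx": 0,"ry": 0,"rz": -0.14},
  {"x": 0,"y": 0,"z": 0,"rx": 0,"ry": 0,"rz": -0.14},
  {"x": 0,"y": 0,"z": 0,"rx": 0,"ry": 0,"rz": -0.14},
  {"x": 0,"y": 0,"z": 0,"rx": 0,"ry": 0,"rz": -0.14},
  {"x": 0,"y": 0,"z": 0,"rx": 0,"ry": 0,"rz": -0.14},
  {"x": 0,"y": 0,"z": 0,"rx": 0,"ry": 0,"rz": -0.14},
  {"x": 0,"y": 0,"z": 0,"rx": 0,"ry": 0,"rz": -0.14},
])

```text
time_s: 27.6
ee_pos: [592.7, 130.5, 219.4]
ee_rot: [180.0, 0.0, 172.2]
force: [0.3, 0.1, -0.4]
gripper_width: 65.5
gripper_force: 0.0
```

>>> move_arm([
  {"x": 0,"y": 0,"z": 0,"rx": 0,"ry": 0,"rz": -0.14},
  {"x": 0,"y": 0,"z": 0,"rx": 0,"ry": 0,"rz": -0.14},
  {"x": 0,"y": 0,"z": 0,"rx": 0,"ry": 0,"rz": -0.0616},
  {"x": 0,"y": 0,"z": 0,"rx": 0,"ry": 0,"rz": 0},
  {"x": 0,"y": 0,"z": 0,"rx": 0,"ry": 0,"rz": 0},
  {"x": 0,"y": 0,"z": 0,"rx": 0,"ry": 0,"rz": 0},
])

```text
time_s: 28.2
ee_pos: [592.5, 130.5, 219.3]
ee_rot: [180.0, 0.0, -168.6]
force: [0.3, 0.8, -0.5]
gripper_width: 65.6
gripper_force: 0.0
```

```bash
python3 ang.py w9
```

```text
28.2 [592.5487374  130.45086563 219.32154611] [ 1.79994223e+02  6.50471573e-03 -1.68602851e+02] -90.07229255994346
ctr [591.28055191 130.19707631] 164.28257443307908 3692
box ((570.5885620117188, 141.7516326904297), (203.91941833496094, 238.44107055664062), 48.687320709228516) 150.22066829788295
handle 1182 ((590.8602905273438, 129.89955139160156), (55.315364837646484, 11.433792114257812), 11.70975399017334)
```

View pics/w9.png

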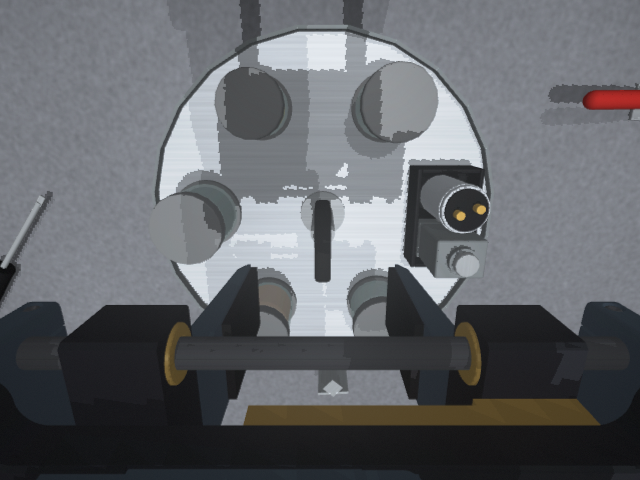

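The box is now on the left at image (447,220), with both parts upright. I take the handle again.

>>> move_arm([
  {"x": 0.8,"y": 0,"z": 30,"rx": 0,"ry": 0,"rz": 0},
  {"x": 0,"y": 0,"z": 30,"rx": 0,"ry": 0,"rz": 0},
  {"x": 0,"y": 0,"z": 30,"rx": 0,"ry": 0,"rz": 0},
  {"x": 0,"y": 0,"z": 16,"rx": 0,"ry": 0,"rz": 0},
  {"x": 0,"y": 0,"z": 5,"rx": 0,"ry": 0,"rz": 0},
  {"x": 0,"y": 0,"z": 0,"rx": 0,"ry": 0,"rz": 0},
  {"x": 0,"y": 0,"z": 0,"rx": 0,"ry": 0,"rz": 0},
])

```text
time_s: 28.95
ee_pos: [592.6, 130.4, 109.5]
ee_rot: [180.0, 0.1, -168.6]
force: [0.0, -0.2, -0.2]
gripper_width: 65.6
gripper_force: 0.0
```

>>> move_arm([
  {"x": 0,"y": 0,"z": 0,"rx": 0,"ry": 0,"rz": 0},
  {"x": 0,"y": 0,"z": 0,"rx": 0,"ry": 0,"rz": 0},
  {"x": 0,"y": 0,"z": 0,"rx": 0,"ry": 0,"rz": 0},
  {"x": 0,"y": 0,"z": 0,"rx": 0,"ry": 0,"rz": 0},
  {"x": 0,"y": 0,"z": 0,"rx": 0,"ry": 0,"rz": 0},
  {"x": 0,"y": 0,"z": 0,"rx": 0,"ry": 0,"rz": 0},
  {"x": 0,"y": 0,"z": 0,"rx": 0,"ry": 0,"rz": 0},
  {"x": 0,"y": 0,"z": 0,"rx": 0,"ry": 0,"rz": 0},
], grip=0, squeeze=50)

```text
time_s: 29.75
ee_pos: [591.7, 130.2, 108.3]
ee_rot: [180.0, -0.0, -168.6]
force: [-0.1, 0.5, -1.1]
gripper_width: 11.9
gripper_force: 50.0
```

>>> move_arm([
  {"x": 0,"y": 0,"z": 0,"rx": 0,"ry": 0,"rz": 0.02},
  {"x": 0,"y": 0,"z": 0,"rx": 0,"ry": 0,"rz": 0.04},
  {"x": 0,"y": 0,"z": 0,"rx": 0,"ry": 0,"rz": 0.06},
  {"x": 0,"y": 0,"z": 0,"rx": 0,"ry": 0,"rz": 0.08},
  {"x": 0,"y": 0,"z": 0,"rx": 0,"ry": 0,"rz": 0.08},
  {"x": 0,"y": 0,"z": 0,"rx": 0,"ry": 0,"rz": 0.08},
  {"x": 0,"y": 0,"z": 0,"rx": 0,"ry": 0,"rz": 0.08},
  {"x": 0,"y": 0,"z": 0,"rx": 0,"ry": 0,"rz": 0.08},
  {"x": 0,"y": 0,"z": 0,"rx": 0,"ry": 0,"rz": 0.08},
  {"x": 0,"y": 0,"z": 0,"rx": 0,"ry": 0,"rz": 0.08},
])

```text
time_s: 30.75
ee_pos: [591.7, 130.3, 108.3]
ee_rot: [-180.0, 0.0, 152.3]
force: [-0.7, -0.1, -0.1]
gripper_width: 12.1
gripper_force: 50.0
```

>>> move_arm([
  {"x": 0,"y": 0,"z": 0,"rx": 0,"ry": 0,"rz": 0.1},
  {"x": 0,"y": 0,"z": 0,"rx": 0,"ry": 0,"rz": 0.1},
  {"x": 0,"y": 0,"z": 0,"rx": 0,"ry": 0,"rz": 0.1},
  {"x": 0,"y": 0,"z": 0,"rx": 0,"ry": 0,"rz": 0.1},
  {"x": 0,"y": 0,"z": 0,"rx": 0,"ry": 0,"rz": 0.1},
  {"x": 0,"y": 0,"z": 0,"rx": 0,"ry": 0,"rz": 0.1},
  {"x": 0,"y": 0,"z": 0,"rx": 0,"ry": 0,"rz": 0.1},
  {"x": 0,"y": 0,"z": 0,"rx": 0,"ry": 0,"rz": 0.08},
  {"x": 0,"y": 0,"z": 0,"rx": 0,"ry": 0,"rz": 0.04},
  {"x": 0,"y": 0,"z": 0,"rx": 0,"ry": 0,"rz": 0.016},
])

```text
time_s: 31.75
ee_pos: [591.7, 130.3, 108.3]
ee_rot: [180.0, -0.0, 104.5]
force: [1.2, 0.1, 0.5]
gripper_width: 11.7
gripper_force: 50.0
```

>>> move_arm([
  {"x": 0,"y": 0,"z": 0,"rx": 0,"ry": 0,"rz": 0},
  {"x": 0,"y": 0,"z": 0,"rx": 0,"ry": 0,"rz": 0},
  {"x": 0,"y": 0,"z": 0,"rx": 0,"ry": 0,"rz": 0},
])

```text
time_s: 32.05
ee_pos: [591.8, 130.2, 108.3]
ee_rot: [180.0, -0.0, 104.6]
force: [-0.0, 0.1, -0.3]
gripper_width: 11.6
gripper_force: 50.0
```

```bash
python3 - <<'E'
from h import *
c0=np.array([591.4,130.1])
for n in ['top','wrist','side']:
    f=cam(n); save(f,'end_'+n); C=cloud(f); ok=f['z_map']>0; d=np.hypot(*np.moveaxis(C[...,:2]-c0,-1,0)); an=np.degrees(np.arctan2(C[...,1]-c0[1],C[...,0]-c0[0]))
    sec=ok&(abs(an-14.6)<27)
    w=C[sec&(abs(C[...,2]-62)<4)&(abs(d-115)<45)]
    if len(w)>20: rc=cv2.minAreaRect(w[:,:2].astype(np.float32)); print(n,'walls',len(w),rc,np.degrees(np.arctan2(*(np.array(rc[0])-c0)[::-1])))
    p=C[sec&(abs(d-203)<11)&(C[...,2]>12)&(C[...,2]<58)]
    if len(p)>20: q=np.degrees(np.arctan2(p[:,1]-c0[1],p[:,0]-c0[0])); print(n,'ptr mid ang',(q.min()+q.max())/2,q.min(),q.max())
    a=np.radians(14.6); X=np.array([np.cos(a),np.sin(a)]);Y=np.array([-X[1],X[0]]); e=C[...,:2]-c0-115*X
    B=np.stack([e@X,e@Y,C[...,2]-34],-1); t=B[ok&(abs(B[...,0])<30)&(abs(B[...,1])<46)&(abs(B[...,2]-72)<5)]
    if len(t)>20: print(n,'tops',len(t),t.min(0).round(1),t.max(0).round(1),t[:,2].mean())
    for l in ['box_floor']:
        for m in landmark_of(n,l)[:2]: x=ray(f,*m['point'],34); print(n,l,round(m['p'],2),x.round(1),np.degrees(np.arctan2(x[1]-c0[1],x[0]-c0[0])))
a=cv2.imread('pics/end_side.png')[150:290,230:430]; cv2.imwrite('pics/end_crop.png',cv2.resize(a,None,fx=3.5,fy=3.5,interpolation=cv2.INTER_CUBIC))
E
```

```text
top walls 53 ((702.473876953125, 157.6881561279297), (59.69688415527344, 94.06051635742188), 13.617080688476562) 13.948669576661613
top ptr mid ang 16.71884274247427 -5.382236944119475 38.819922429068015
top tops 130 [-20.6 -41.6  67.1] [20.9 34.5 76.8] 71.85467588704063
top box_floor 0.97 [693.8 152.3  34. ] 12.226307510430978
wrist walls 2846 ((702.4056396484375, 159.12649536132812), (60.78224563598633, 94.06170654296875), 14.2621431350708) 14.653973772470055
wrist ptr mid ang 14.724241643496057 9.813398740964582 19.635084546027535
wrist tops 6415 [-21.7 -28.3  67. ] [21.  38.6 77. ] 72.29685333521577
wrist box_floor 0.64 [700.3 161.7  34. ] 16.18574970413242
side walls 149 ((694.4264526367188, 147.26707458496094), (56.5621337890625, 111.01578521728516), 40.29210662841797) 9.46015734634173
side ptr mid ang 14.527637852836984 9.212324361209308 19.84295134446466
side tops 195 [-19.1 -43.7  67.1] [23.5 34.5 76.7] 71.83632839476483
side box_floor 0.64 [704.4 152.2  34. ] 11.050788402513668
```

View pics/end_crop.png

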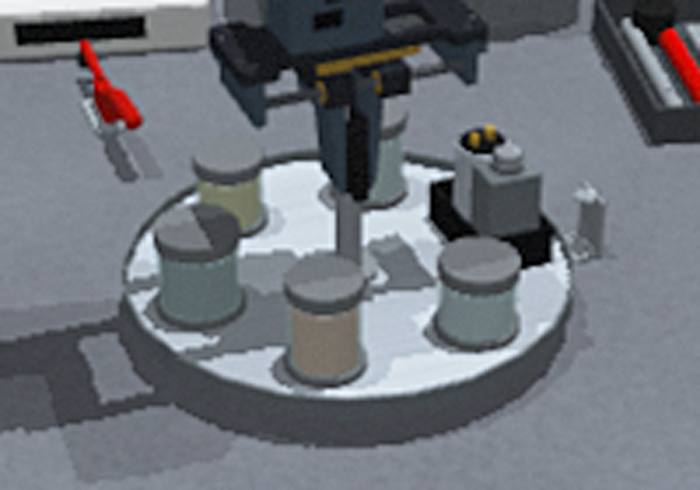

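The crop shows the box at (490,225) facing the pointer at (590,220), with hood and can upright in it and the fingers on the handle. The wrist depth puts the box at 14.65° and the pointer at 14.7°. I hand in.

```bash
python3 -c "from workcell import job_done;print(job_done())"
```

```text
the job is handed in; nothing more can be done
None
```

I handed the job in at about 32 s with the hood and capacitor upright in the box, the box within about 0.1° of the pointer by wrist-camera depth, and the gripper still holding the handle at 50 N; the hand-in gave no verdict.

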